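# Put the tin away in the push-open box and latch it shut

## Robot

A 6-joint arm with a two-finger parallel gripper is mounted at the origin on the work surface. World frame = base frame: x ahead of the robot, y to its left, z up, the work surface at z = 0. Lengths are in m, angles in rad, forces in N, time in s.
With the tool pointing down it reaches from about 0.325 to 0.925 m from the base axis. Payload 3.1 kg.
Tool frame: the origin (TCP) lies between the finger pads; the fingertips stand 19 mm ahead of it and the grasp point (between the pads) is the TCP; y points along the fingers, z is the direction in which the jaws open and shut, and the axes are right-handed (so a half turn about y gives the same grasp; the last joint's range is limited). The gripper opens to 85 mm and grips with 20 to 120 N. Pads are 22 mm wide; open, the fingers measure 114 mm over their backs; the gripper's body (76 mm by 85 mm) begins 54 mm behind the grasp point. The pads swing forward as they close: fully open they stand 13 mm farther back than shut.
Start: joints at [1.236, 0.217, 1.613, -0, 1.311, -0.112], TCP at [0.138, 0.61, 0.25] pointing down, gripper open.
Joint ranges: [-2.75, 2.75], [-0.78, 2.1], [0.31, 2.55], [-1.13, 4.27], [0.13, 2.63], [-2.58, 2.58]. Speed limits (rad/s): [2.79, 2.79, 3.14, 3.14, 3.14, 3.14].

## Interface

Orientations are given as [roll, pitch, yaw] about the fixed x, y, z axes, in that order (R = Rz(yaw) Ry(pitch) Rx(roll)).
In Python, from rig import ctrl, imaging, look_for, cut_out gives the robot as it stands. The module is installed in compiled form; this text tells all that it offers.
- The arm moves only by the tool drive_tool, never from a script. Its argument "commands" is text: rows parted by semicolons, each of 6 numbers parted by spaces: the shift along the tool's x, y, z in m, then the turn, a rotation vector about the tool's x, y, z in rad. In form: dx dy dz rx ry rz; .... A call has exactly 5 rows; each row shifts and turns the commanded pose from where the row before left it, along the tool's axes as they then stand; what a row does not reach is not made up. A row lasts 1/8 s, in which the tool goes at most 62.5 mm and 10.7 degrees, less where a joint would pass 70% of its speed; a pose out of reach is approached as far as the arm can. A call with a gripper value outside its range is refused whole. "jaw" is the closure, from 0 (fully open) to 1 (shut), set as the call begins (left out, the last holds). The fingers move at their own pace and stop on an object; the grip force is fixed at half the most. Time passes only in rows, so rows that do not move let the fingers close, or fill a call up. It gives the time, the measured TCP pose, the force and the opening at its end, in the units of the state.
- ctrl.get_state(): the state, without advancing time (a new reading comes with each control period).
- imaging.snapshot(name): name is "scene" or "side" or "wrist"; returns a dict with "pixels" (420x560x3 uint8, red, green, blue), "fovy" (degrees; the focal length in pixels is half the picture's height over the tangent of half this angle, whatever the lens; pixels are square), "cx", "cy" (the principal point, pixels), "extrinsics" (4x4, takes a point from camera to world coordinates); the wrist camera has in their place "T_tool_cam" (4x4, takes a point from camera to tool coordinates, whose origin is the TCP and whose axes are the tool frame's). Camera axes: x right, y down, z forward; pixel columns grow to the right and rows downward; lengths in m; the calibration is good to about 2 mm. A picture is of the moment at which its call begins: read the wrist's pose just before it. There is no depth.
- ctrl.hand_in(): hands the job in, once; it reports no verdict.
Trained networks look in a picture, given as the dict that the camera call returned (one of the last four; its "shot" number tells which), for a name from the list of things; names that differ only in an ending like _2 or _b are one class to them, and where a whole thing is asked for, a point or a joint stands for the part that bears it (a point fixed in the world has none). Each returns a list of dicts, best first, with "p" (0 to 1); they miss things now and then, are a little off and sometimes report something else, mostly with a low value. They report only what shows in the picture. A call takes as long as a camera call. They do not tell look-alikes from the thing itself.
- look_for(label, picture): "rect" ([left, top, right, bottom] in pixels, round what is visible of it).
- cut_out(label, picture): "mask" (420x560 bool, what is visible of it) and "rect" ([left, top, right, bottom] in pixels, round what is visible of it).
The state is a dict: "t": time; "q": joint angles; "joint_vel": joint speeds; "effort": joint torques, N m; "eef_pos": TCP position; "eef_rot": TCP orientation; "contact_force": force on the tool from outside, world axes, zero at the start; "torque": the same for the moment, N m; "width": finger opening in m.
Only numpy, scipy, OpenCV 4.12 (cv2) and the standard library are available. Lean on these libraries where they do the work, as an engineer would, in place of code of your own. Each camera call takes 0.05 s, during which the arm holds its last target. There are 200 camera calls.

## Task

Press the mark on the purple box's flap so that its push-push catch lets go and the flap springs up, then set the steel tin down upright inside. Ease the flap back down against its spring without banging it and press it home until the catch takes, then let go and check that it really stays shut, flush with the rim; if it comes up again, press again. Keep clear of the basket stand and leave the mug and the paddle where they are.

Things in the scene. Friction and masses are not known exactly. Their poses are not given: they have to be found in the camera images.
- bin: Purple plastic storage box, fixed, 220 (its x) x 200 (its y) x 120 mm high, walls and floor 4 mm. Origin: centre of its underside on the shelf; z up. The flap hinges along the -y rim and its catch is at the middle of the +y rim (white housing inside, 12 mm in from the outer face, x within +-17 mm, z 86 to 116 mm).
- flap (a joint): Angle of the lilac flap, rad. 0 (+-0.005) = shut, latched, flush with the box's rim; grows as the +y edge lifts; open stop at 1.75 (leaning 10 deg outward). A spring always lifts it, damped, in 1.5 to 2 s. Pushing it down takes 2 N at the thumb mark's radius when open and 2.5 to 4 N when nearly shut. Firm stop below flush between -0.042 and -0.048 (6 to 7 mm at the mark).
- flap_hinge (a point): Middle of the hinge line, which is parallel to the box's x: y -94, z 118 mm in the box's frame. Push-push catch: push the flap down past flush to -0.036 or lower (5 mm at the mark) and let go; a shut flap then springs up, a flap brought down from open stays caught at 0. Pushed less than 4 mm nothing changes. Rest on the stop with 8 to 15 N to be sure.
- flap_mark (a point): Centre of the pale round thumb mark (36 mm across) on the flap's upper face, where to press: 144 mm from the hinge line, 44 mm from the free edge, mid-width, 2 mm above the hinge line when shut. It turns with the flap: its x along the hinge, y from hinge to free edge, z out of the upper face.
- flap_edge (a point): Middle of the flap's free edge, upper face, 188 mm from the hinge line. The flap is 206 mm wide along the hinge and 4 mm thick. A white catch tongue 28 mm wide hangs 43 mm below the upper face, 10 to 13 mm in from this edge.
- tin: Closed cylindrical steel tin, 64 mm across, 90 mm tall, 0.17 to 0.38 kg, standing. Origin: centre of its underside, z up.
- baskets: Two-tier stand of clear plastic baskets with white edges, fixed. Origin: centre of its footprint on the shelf. Upper basket 400 (its x) x 260 (its y) x 85 mm, underside 275 mm up (bars below it to 264 mm), on four 16 mm posts at x +-188, y +-118 mm. Lower basket: x +-184, y -70 to +131 mm, 107 mm high; jars and packets stand in both, up to 410 mm.
- baskets_edge (a point): Middle of the upper basket's lower -y edge (275 mm up). This side reaches over the box's catch side: its edge runs 5 to 25 mm beyond the thumb mark's centre seen from above, 155 mm higher, so a hand coming straight down on the mark hits it; lean the tool 25 to 45 deg, its fingers pointing down and to box +y, its body over the hinge side. The flap swings clear of it.
- mug: Green melamine mug, 80 mm across, 85 mm tall, handle to its own +y (77 mm from the axis), standing. Origin: centre of its underside. Bystander.
- paddle: Flat wooden stirring paddle lying on the shelf, 268 mm long along its x (55 mm wide round-ended blade at +x, 18 mm handle), 12 mm thick. Origin: on the shelf, 120 mm from the handle's end. Bystander.
Things that resemble listed ones, but are neither listed nor needed, are in the scene too. There is more than one size of the tin; the one meant has the size given above.

How it is judged:
On the way, in this order (a step that is already met when the one before it is completed fails the run):
1. the pressed catch has let go and the flap stands open (value of joint flap above 1.3 rad), for 0.2 s.
2. the tin stands upright on the box's floor, let go, with the flap still up (x of tin in the frame of bin between -0.08 and 0.08 m and y of tin in the frame of bin between -0.07 and 0.07 m and z of tin in the frame of bin below 0.012 m and angle between tin's own z axis and vertical below 0.1 rad and contact force between the fingers and tin below 0.3 N and value of joint flap above 1 rad), for 0.2 s.
At the end, for the whole second after the job is handed in: The flap is latched shut by its catch (joint between -0.008 and 0.015 rad, at rest) with nothing holding it, and the tin stands upright (within 0.1 rad) and at rest on the floor inside the box; the mug and the paddle lie within 30 mm of where they began (value of joint flap between -0.008 and 0.015 rad and velocity of joint flap between -0.02 and 0.02 rad/s and x of tin in the frame of bin between -0.08 and 0.08 m and y of tin in the frame of bin between -0.07 and 0.07 m and z of tin in the frame of bin below 0.012 m and angle between tin's own z axis and vertical below 0.1 rad and linear speed of tin below 0.02 m/s and distance of each of mug, paddle from where it was at the start of the episode below 0.03 m); the robot touches nothing.
It fails at once if the flap is banged down: in the last 0.2 rad before shut it closes faster than 2.2 rad/s (value of joint flap below 0.2 rad and velocity of joint flap below -2.2 rad/s).
It fails at once if the tin is dropped into the box (falling or moving faster than 0.7 m/s inside it) (x of tin in the frame of bin between -0.11 and 0.11 m and y of tin in the frame of bin between -0.1 and 0.1 m and z of tin in the frame of bin below 0.11 m and linear speed of tin above 0.7 m/s).
It fails at once if the basket stand is knocked (over 8 N) (contact force between anything else and baskets above 8 N).
It fails at once if the mug is moved by more than 30 mm or tipped (distance of mug from where it was at the start of the episode above 0.03 m or angle between mug's own z axis and vertical above 0.35 rad).
It fails at once if the paddle is moved by more than 30 mm (distance of paddle from where it was at the start of the episode above 0.03 m).
It also fails if it takes over 64 s, if anything falls off the work surface, if the arm or the gripper's body presses on something with over 40 N, if the wrist force passes 120 N, or if a joint passes its speed limit or range.

## Working session

There is one attempt and no reset: what is moved stays moved. The work goes in short steps, Python scripts to look and compute and a tool call to move; the robot and the scene stay as the last step left them, time stands still between calls to the robot, and variables do not carry over. Pictures are saved under pics/ and viewed, about 8 in all and at most 12, crops included, and the job is handed in when it is done.

Besides the shell and the picture viewer there is one more tool, called after ">>>" by a JSON object that holds its "name" and its "arguments", one argument or row to a line. drive_tool: Moves the arm, as the interface text tells. Its arguments: {"type":"object","properties":{"commands":{"type":"string"},"jaw":{"type":"number"}},"required":["commands"]}

```bash
mkdir -p pics
cat > h.py <<'E'
import numpy as np,cv2
from rig import ctrl,imaging,look_for,cut_out
from scipy.spatial.transform import Rotation as R
def snap(n):
    s=ctrl.get_state();p=imaging.snapshot(n)
    if n=='wrist':
        T=np.eye(4);T[:3,:3]=R.from_euler('xyz',s['eef_rot']).as_matrix();T[:3,3]=s['eef_pos']
        p['E']=T@p['T_tool_cam']
    else:p['E']=np.array(p['extrinsics'])
    p['f']=210/np.tan(np.radians(p['fovy'])/2);return p
def save(p,n):cv2.imwrite('pics/'+n+'.png',cv2.cvtColor(p['pixels'],cv2.COLOR_RGB2BGR))
def ray(p,u,v):
    d=p['E'][:3,:3]@np.array([(u-p['cx'])/p['f'],(v-p['cy'])/p['f'],1]);return p['E'][:3,3],d
def atz(p,u,v,z):
    o,d=ray(p,u,v);return o+d*(z-o[2])/d[2]
def proj(p,X):
    X=np.atleast_2d(X);c=(X-p['E'][:3,3])@p['E'][:3,:3];return c[:,:2]/c[:,2:]*p['f']+[p['cx'],p['cy']]
def tri(ps,uvs):
    A=np.zeros((3,3));b=np.zeros(3)
    for p,uv in zip(ps,uvs):
        o,d=ray(p,*uv);d=d/np.linalg.norm(d);M=np.eye(3)-np.outer(d,d);A+=M;b+=M@o
    return np.linalg.solve(A,b)
E
python3 - <<'E'
from h import *
s=ctrl.get_state();print(s)
for n in('scene','side','wrist'):
    p=snap(n);save(p,n+'0');print(n,p['fovy'],p['cx'],p['cy'],p['E'].round(3).tolist())
    for l in('bin','flap_mark','tin','baskets','mug','paddle'):
        for r in look_for(l,p)[:4]:print(l,round(r['p'],2),np.round(r['rect']))
im=np.hstack([cv2.imread(f'pics/{n}0.png') for n in('scene','side')])
E
```

```text
{'t': 0.0, 'q': array([ 1.23579571e+00,  2.17762910e-01,  1.61492764e+00, -2.07887638e-08,
        1.31129229e+00, -1.12204323e-01]), 'joint_vel': array([ 4.45155841e-04,  9.98147122e-04, -5.31206146e-05,  8.87757503e-04,
        7.61468176e-05, -6.47396159e-04]), 'effort': array([-5.16407636e-05, -3.96854067e+01, -3.03851330e+01, -2.17365675e-05,
        9.75010655e-03,  2.17396362e-06]), 'eef_pos': array([0.13782602, 0.60882816, 0.24896618]), 'eef_rot': array([-1.57317148e+00,  2.67606207e-04, -2.22796602e-01]), 'contact_force': array([ 0.63133422,  0.60663053, -0.55318932]), 'torque': array([-0.00988086, -0.06666012,  0.01734733]), 'width': 0.08538647419177277}
scene 50.64572175544663 278.85421540210194 204.9046235721988 [[0.298, -0.832, 0.467, 0.099], [-0.954, -0.258, 0.15, -0.257], [-0.004, -0.49, -0.871, 1.112], [0.0, 0.0, 0.0, 1.0]]
bin 0.61 [156. 161. 268. 268.]
flap_mark 0.88 [159. 165. 258. 252.]
tin 0.78 [407. 292. 461. 343.]
tin 0.7 [367. 266. 405. 304.]
tin 0.69 [353. 314. 373. 337.]
tin 0.62 [300. 242. 334. 288.]
baskets 0.83 [  6.  50. 220. 279.]
mug 0.73 [302. 241. 336. 289.]
paddle 0.92 [248. 166. 340. 191.]
side 48.40720661825491 277.305351541109 207.84315502517936 [[0.937, -0.223, 0.27, 0.248], [-0.35, -0.635, 0.688, -0.938], [0.018, -0.739, -0.673, 1.004], [0.0, 0.0, 0.0, 1.0]]
bin 0.84 [214. 160. 306. 242.]
bin 0.48 [158.  52. 319. 210.]
flap_mark 0.97 [218. 161. 300. 212.]
tin 0.9 [289. 312. 315. 350.]
tin 0.8 [278. 349. 327. 420.]
tin 0.71 [243. 327. 260. 356.]
baskets 0.97 [157.  52. 316. 211.]
mug 0.68 [258. 260. 296. 301.]
paddle 0.72 [312. 207. 367. 262.]
paddle 0.62 [158.  50. 323. 211.]
wrist 64.78149974433144 280.50752127497867 211.68495852421003 [[0.22, 0.922, 0.317, 0.056], [0.975, -0.208, -0.072, 0.628], [-0.0, 0.325, -0.946, 0.374], [0.0, 0.0, 0.0, 1.0]]
baskets 0.56 [ 88. 379. 186. 420.]
```

View pics/scene0.png

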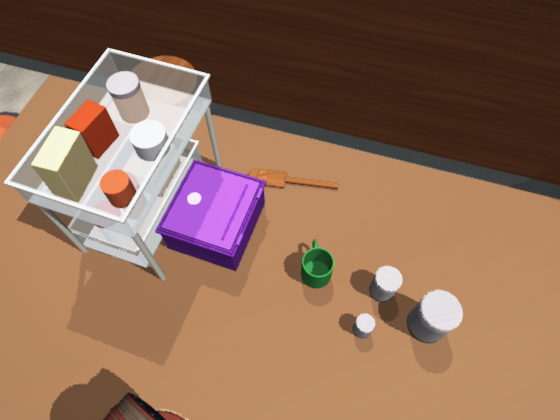

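View pics/side0.png

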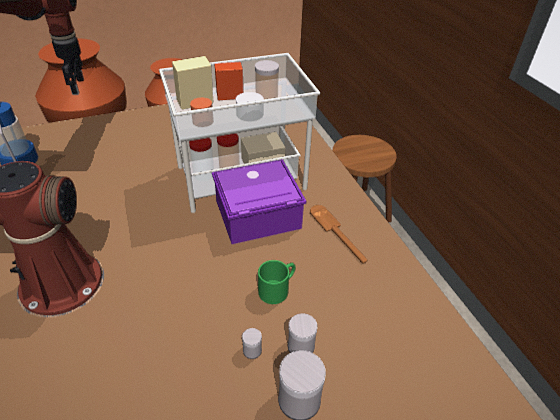

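```bash
cat > m.py <<'E'
from h import *
from scipy.optimize import minimize
P={n:snap(n) for n in('scene','side')}
# mark: pale blob inside flap rect
mk=[]
for n in P:
    p=P[n];r=look_for('flap_mark',p)[0]['rect'];x0,y0,x1,y1=[int(v) for v in r]
    g=p['pixels'][y0:y1,x0:x1,1].astype(int);b=(g>170)&(p['pixels'][y0:y1,x0:x1,2]>170)
    k,l,st,c=cv2.connectedComponentsWithStats(b.astype(np.uint8))
    print(n,[(st[i,4],(c[i]+[x0,y0]).round(1)) for i in range(1,k) if st[i,4]>15])
    if n=='scene': exp=np.array([194,199])
    else: exp=np.array([253,175])
    i=min(range(1,k),key=lambda i:np.linalg.norm(c[i]+[x0,y0]-exp));mk.append(c[i]+[x0,y0])
M=tri(P.values(),mk);print('mark tri',M.round(4),[atz(p,*uv,.12).round(4) for p,uv in zip(P.values(),mk)])
# bin silhouette fit
hull={}
for n in P:
    p=P[n];hsv=cv2.cvtColor(p['pixels'],cv2.COLOR_RGB2HSV);m=cv2.inRange(hsv,(125,80,40),(150,255,255))
    k,l,st,c=cv2.connectedComponentsWithStats(m);i=1+st[1:,4].argmax();m=(l==i)
    hull[n]=m;print(n,'purple',st[i])
bx=np.array([[x,y,z] for x in(-.11,.11) for y in(-.1,.1) for z in(0,.12)])
def sil(p,X,shape=(420,560)):
    m=np.zeros(shape,np.uint8);cv2.fillConvexPoly(m,cv2.convexHull((proj(p,X)*16).round().astype(np.int32)),1,shift=4);return m>0
def cost(v):
    c,s=np.cos(v[2]),np.sin(v[2]);Rz=np.array([[c,-s,0],[s,c,0],[0,0,1]]);X=bx@Rz.T+[v[0],v[1],0]
    t=0
    for n in P:
        a=sil(P[n],X);h=cv2.morphologyEx(hull[n].astype(np.uint8),cv2.MORPH_CLOSE,np.ones((9,9)))>0
        t+=1-(a&h).sum()/(a|h).sum()
    mk=Rz@[0,.05,.12]+[v[0],v[1],0]
    return t+20*np.linalg.norm(mk[:2]-M[:2])
best=min((minimize(cost,[M[0]-.05*-np.sin(y),M[1]-.05*np.cos(y),y],method='Nelder-Mead',options=dict(initial_simplex=np.array([M[0]+.05*np.sin(y),M[1]-.05*np.cos(y),y])+np.array([[0,0,0],[.01,0,0],[0,.01,0],[0,0,.2]]))) for y in np.arange(-3.1,3.1,.5)),key=lambda r:r.fun)
print('bin',best.x.round(4),best.fun)
# tins
th=np.linspace(0,2*np.pi,40)
for us,vs in(((366,325),(252,342)),((386,284),(303,333)),((434,317),(302,385))):
    ms=[];bb=[]
    for p,uv in zip(P.values(),(us,vs)):
        for r in cut_out('tin',p):
            q=r['rect']
            if q[0]-4<uv[0]<q[2]+4 and q[1]-4<uv[1]<q[3]+4: ms.append((p,r['mask']));break
    def c2(v):
        X=np.array([[v[0]+v[2]*np.cos(t),v[1]+v[2]*np.sin(t),z] for z in(0,v[3]) for t in th])
        return sum(1-(sil(p,X)&m).sum()/(sil(p,X)|m).sum() for p,m in ms)
    o=atz(P['scene'],*us,.04)
    r=minimize(c2,[o[0],o[1],.03,.09],method='Nelder-Mead',options=dict(initial_simplex=np.array([o[0],o[1],.03,.08])+np.vstack([np.zeros(4),np.diag([.01,.01,.01,.03])])))
    print('tin',len(ms),r.x.round(4),r.fun)
# mug, paddle, baskets
for l in('mug','paddle'):
    for n in P:
        r=cut_out(l,P[n])[0];ys,xs=np.nonzero(r['mask']);print(l,n,atz(P[n],xs.mean(),ys.mean(),.04 if l=='mug' else .012).round(3),r['rect'])
E
python3 m.py
```

```text
scene [(np.int32(299), array([163.7, 173.4])), (np.int32(584), array([171.3, 188.8])), (np.int32(140), array([193.6, 198.1])), (np.int32(23), array([158.9, 238. ]))]
side [(np.int32(111), array([240.9, 164. ])), (np.int32(56), array([290.2, 168.9])), (np.int32(69), array([252.4, 174.1]))]
mark tri [0.5828 0.1283 0.1246] [array([0.5845, 0.13  , 0.12  ]), array([0.585 , 0.1343, 0.12  ])]
scene purple [ 155  160  111  111 7731]
side purple [ 212  159   94   85 5661]
bin [ 0.5821  0.0786 -0.02  ] 0.10056039287913977
tin 2 [ 0.4188 -0.3641  0.0214  0.061 ] 0.12962841887327015
tin 2 [ 0.5322 -0.3931  0.0298  0.0913] 0.17925385210645017
tin 2 [ 0.4773 -0.5148  0.0446  0.1294] 0.035547009184233036
mug scene [ 0.529 -0.219  0.04 ] [301.4, 241.4, 336.6, 286.2]
mug side [ 0.529 -0.214  0.04 ] [256.3, 259.9, 297.2, 300.0]
paddle scene [ 0.778 -0.063  0.012] [248.5, 168.4, 337.6, 190.0]
paddle side [ 0.777 -0.062  0.012] [310.9, 205.4, 365.3, 263.6]
```

```bash
cat > plan.py <<'E'
# usage: plan.py x y z lean_deg(about world x toward +y) yaw  -> tool-frame delta
import sys
from h import *
s=ctrl.get_state();x,y,z,l,yw=map(float,sys.argv[1:6])
Rc=R.from_euler('xyz',s['eef_rot'])
Rt=R.from_euler('xyz',[-np.pi/2+np.radians(l),0,0])
Rt=R.from_euler('z',yw)*Rt
d=Rc.inv().apply(np.array([x,y,z])-s['eef_pos']);rv=(Rc.inv()*Rt).as_rotvec()
print('pos',s['eef_pos'].round(4),'rot',s['eef_rot'].round(3),'F',s['contact_force'].round(1),'w',round(s['width'],4),'q',s['q'].round(2),'t',s['t'])
print('delta',d.round(4),rv.round(4),'len',np.linalg.norm(d).round(3))
E
python3 - <<'E'
from h import *
p=snap('scene')
for uv in((15,185),(115,55),(208,72),(107,215)):print(uv,atz(p,*uv,.36).round(3))
E
```

```text
(15, 185) [0.389 0.39  0.36 ]
(115, 55) [0.78  0.372 0.36 ]
(208, 72) [0.793 0.137 0.36 ]
(107, 215) [0.383 0.181 0.36 ]
```

>>> {"name": "drive_tool", "arguments": {
  "commands": "0 -0.05 0 0 -0.045 0; 0 -0.05 0 0 -0.045 0; 0 -0.05 0 0 -0.045 0; 0 -0.05 0 0 -0.045 0; 0 -0.02 0 0 -0.043 0",
  "jaw": 1
}}

```text
t: 2.42
eef_pos: [0.1383, 0.6103, 0.4755]
eef_rot: [-1.564, -0.002, 0.002]
contact_force: [0.3, 0.2, 0.1]
width: -0.0
```

>>> {"name": "drive_tool", "arguments": {
  "commands": "0.02 0 -0.055 0 0 0; 0.02 0 -0.055 0 0 0; 0.02 0 -0.055 0 0 0; 0.025 0 -0.055 0 0 0; 0.025 0 -0.055 0 0 0"
}}

```text
t: 3.05
eef_pos: [0.2484, 0.3328, 0.4705]
eef_rot: [-1.57, -0.001, 0.001]
contact_force: [1.5, 0.6, 1.0]
width: 0.0001
```

>>> {"name": "drive_tool", "arguments": {
  "commands": "0.02 0 -0.055 0 0 0; 0.015 0 -0.06 0 0 0; 0.015 0 -0.06 0 0 0; 0.015 0 -0.06 0 0 0; 0.03 0 -0.05 0 0 0"
}}

```text
t: 3.68
eef_pos: [0.3429, 0.0477, 0.4712]
eef_rot: [-1.571, -0.003, -0.0]
contact_force: [1.6, 1.5, 0.5]
width: 0.0006
```

>>> {"name": "drive_tool", "arguments": {
  "commands": "0.06 0 -0.03 0 0 0; 0.06 0 -0.03 0 0 0; 0.06 0 0 0.15 0 0; 0.06 0 0 0.15 0 0; 0 0 0 0.15 0 0"
}}

```text
t: 4.3
eef_pos: [0.5782, -0.0072, 0.4666]
eef_rot: [-1.115, 0.005, -0.0]
contact_force: [-0.5, -0.4, 0.4]
width: -0.0001
```

```bash
python3 plan.py .584 .006 .30 35 -.02
python3 - <<'E'
from h import *
p=snap('wrist');save(p,'w1');print(proj(p,[.584,.131,.12]).round(),p['E'].round(3).tolist())
E
```

```text
pos [ 0.5782 -0.0072  0.4666] rot [-1.115  0.005 -0.   ] F [-0.5 -0.4  0.4] w -0.0001 q [-0.34  0.07  1.44  0.44  1.78 -1.85] t 4.3
delta [ 0.0066  0.1554 -0.0615] [ 0.1547  0.0148 -0.014 ] len 0.167
[[262. 162.]] [[0.002, 0.947, 0.321, 0.495], [0.898, -0.143, 0.416, -0.062], [0.44, 0.288, -0.851, 0.578], [0.0, 0.0, 0.0, 1.0]]
```

View pics/w1.png

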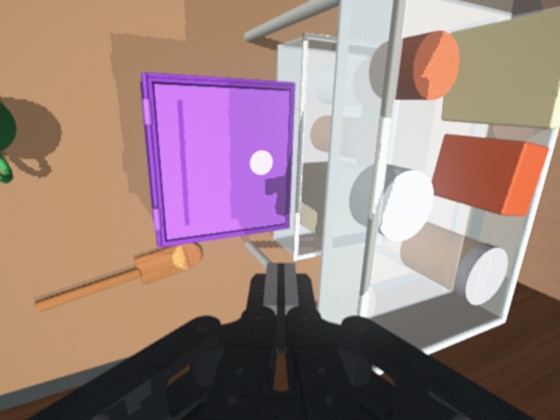

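```bash
python3 - <<'E'
from h import *
p=snap('wrist');c=[atz(p,*uv,.12)[:2] for uv in((145,74),(298,83),(295,230),(161,245))]
print(np.round(c,4),np.mean(c,0).round(4),atz(p,261,162,.12).round(4))
for a,b in((0,3),(1,2)):d=c[b]-c[a];print(np.linalg.norm(d),np.arctan2(d[1],d[0]))
for a,b in((0,1),(3,2)):d=c[b]-c[a];print(np.linalg.norm(d),np.arctan2(-d[0],d[1]))
E
python3 plan.py .584 .006 .30 35 -.04
```

```text
[[ 0.4626 -0.02  ]
 [ 0.4696  0.19  ]
 [ 0.7017  0.1869]
 [ 0.6852 -0.0275]] [0.5798 0.0823] [0.5811 0.1278 0.12  ]
0.22279585013694309 -0.03394653691345584
0.23208965022951333 -0.01294414500228727
0.21004406986577084 -0.033698862982658485
0.2151145627764583 -0.07668371985433875
pos [ 0.5756 -0.0089  0.4665] rot [-1.119  0.007 -0.004] F [-0.1 -0.5  0.2] w -0.0 q [-0.35  0.06  1.44  0.43  1.78 -1.85] t 4.4
delta [ 0.0094  0.1563 -0.0592] [ 0.1592  0.0278 -0.0241] len 0.167
```

>>> {"name": "drive_tool", "arguments": {
  "commands": "0.003 0.052 -0.02 0 0 0; 0.003 0.052 -0.02 0 0 0; 0.003 0.052 -0.02 0 0 0; 0 0 0 0.15 0.02 -0.02; 0 0 0 0 0 0"
}}

```text
t: 5.03
eef_pos: [0.5829, 0.0074, 0.3028]
eef_rot: [-0.973, -0.005, -0.028]
contact_force: [0.0, 0.4, -0.5]
width: 0.0
```

```bash
python3 plan.py .583 .106 .155 35 -.03
```

```text
pos [0.5829 0.0074 0.3028] rot [-0.973 -0.005 -0.028] F [ 0.   0.4 -0.5] w 0.0 q [-0.38  0.16  1.68  0.56  1.54 -2.01] t 5.025
delta [-0.0033  0.1776 -0.0017] [0.013  0.0047 0.0026] len 0.178
```

>>> {"name": "drive_tool", "arguments": {
  "commands": "0 0.05 0 0 0 0; 0 0.05 0 0 0 0; 0 0.045 0 0 0 0; 0 0.025 0 0 0 0; 0 0 0 0 0 0"
}}

```text
t: 5.65
eef_pos: [0.587, 0.1052, 0.1639]
eef_rot: [-0.973, -0.007, -0.023]
contact_force: [0.1, -0.1, 0.2]
width: -0.0002
```

>>> {"name": "drive_tool", "arguments": {
  "commands": "0 0.0082 -0.0057 0 0 0; 0 0.0041 -0.003 0 0 0; 0 0.0041 -0.003 0 0 0; 0 0 0 0 0 0; 0 0 0 0 0 0"
}}

```text
t: 6.28
eef_pos: [0.5879, 0.1029, 0.1434]
eef_rot: [-0.971, -0.007, -0.028]
contact_force: [-0.4, 0.4, 0.9]
width: -0.0
```

>>> {"name": "drive_tool", "arguments": {
  "commands": "-0.004 0.0115 0.0164 0 0 0; 0 0.0033 -0.0023 0 0 0; 0 0.0033 -0.0023 0 0 0; 0 0 0 0 0 0; 0 0 0 0 0 0"
}}

```text
t: 6.9
eef_pos: [0.5844, 0.1233, 0.1352]
eef_rot: [-0.97, -0.007, -0.027]
contact_force: [-0.8, 2.2, 2.7]
width: 0.0004
```

>>> {"name": "drive_tool", "arguments": {
  "commands": "0 0.002 -0.0014 0 0 0; 0 0.0016 -0.0011 0 0 0; 0 0.0008 -0.0006 0 0 0; 0 0 0 0 0 0; 0 0 0 0 0 0"
}}

```text
t: 7.52
eef_pos: [0.5847, 0.1232, 0.1318]
eef_rot: [-0.968, -0.008, -0.026]
contact_force: [-4.9, -1.0, 11.6]
width: 0.0004
```

>>> {"name": "drive_tool", "arguments": {
  "commands": "0 0.0008 -0.0006 0 0 0; 0 0 0 0 0 0; 0 0 0 0 0 0; 0 0 0 0 0 0; 0 0 0 0 0 0"
}}

```text
t: 8.15
eef_pos: [0.5848, 0.1232, 0.1317]
eef_rot: [-0.968, -0.008, -0.025]
contact_force: [-5.5, 0.1, 15.6]
width: -0.0001
```

>>> {"name": "drive_tool", "arguments": {
  "commands": "0 -0.03 0 0 0 0; 0 -0.06 0 0 0 0; 0 -0.06 0 0 0 0; 0 -0.06 0 0 0 0; 0 -0.06 0 0 0 0"
}}

```text
t: 8.78
eef_pos: [0.5785, -0.0315, 0.3519]
eef_rot: [-0.973, -0.007, -0.029]
contact_force: [0.3, -0.3, 0.3]
width: -0.0002
```

>>> {"name": "drive_tool", "arguments": {
  "commands": "0 -0.04 0 0 0 0; 0 -0.02 -0.05 0 0 0; 0 0 -0.05 -0.15 0 0; 0 0 -0.05 -0.15 0 0; 0 0 -0.05 -0.15 0 0"
}}

```text
t: 9.4
eef_pos: [0.5727, -0.2412, 0.306]
eef_rot: [-1.427, -0.006, -0.028]
contact_force: [-0.0, 0.4, -0.9]
width: 0.0002
```

```bash
python3 - <<'E'
from h import *
p=snap('side');save(p,'s2')
E
python3 plan.py .532 -.393 .2 0 0
```

```text
pos [ 0.5723 -0.2442  0.3049] rot [-1.434 -0.005 -0.029] F [ 0.4 -0.8 -0.2] w 0.0001 q [-0.57  0.2   1.53  0.12  1.47 -2.13] t 9.45
delta [-0.0365  0.0833 -0.1628] [-0.137  -0.0286  0.007 ] len 0.186
```

View pics/s2.png

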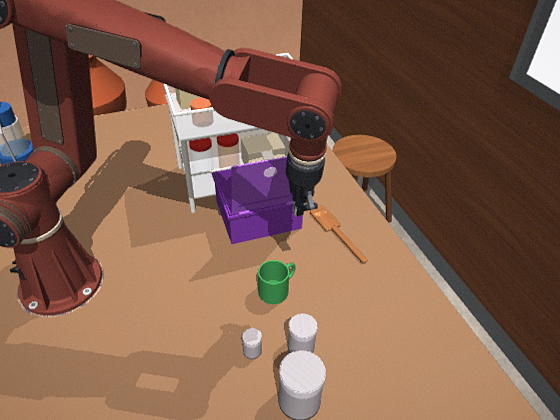

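>>> {"name": "drive_tool", "arguments": {
  "commands": "-0.012 0.015 -0.053 -0.045 0 0; -0.012 0.015 -0.053 -0.045 0 0; -0.012 0.015 -0.053 -0.045 0 0; 0 0 0 0 0.175 0; 0 0 0 0 0.175 0",
  "jaw": 0
}}

```text
t: 10.07
eef_pos: [0.5325, -0.3921, 0.2446]
eef_rot: [-1.555, -0.0, -0.385]
contact_force: [-0.6, 0.1, 0.5]
width: 0.0856
```

>>> {"name": "drive_tool", "arguments": {
  "commands": "0 0 0 0 0.175 0; 0 0 0 0 0.175 0; 0 0 0 0 0.175 0; 0 0 0 0 0.175 0; 0 0 0 0 0.175 0"
}}

```text
t: 10.7
eef_pos: [0.5331, -0.3915, 0.2453]
eef_rot: [-1.56, 0.011, -1.258]
contact_force: [0.2, 1.0, 0.2]
width: 0.0856
```

>>> {"name": "drive_tool", "arguments": {
  "commands": "0 0 0 0 0.175 0; 0 0 0 0 0.14 0; 0 0 0 0 0 0; 0 0 0 0 0 0; 0 0 0 0 0 0"
}}

```text
t: 11.32
eef_pos: [0.5335, -0.3909, 0.2461]
eef_rot: [-1.563, 0.015, -1.566]
contact_force: [0.8, 0.3, 0.3]
width: 0.0854
```

```bash
python3 plan.py .532 -.393 .065 0 -1.571
python3 - <<'E'
from h import *
p=snap('wrist');save(p,'w3');print(proj(p,[[.532,-.393,.09],[.532,-.393,0],[.564,-.393,.09]]).round(),[ (round(r['p'],2),np.round(r['rect'])) for r in look_for('tin',p)])
E
```

```text
pos [ 0.5335 -0.3909  0.2461] rot [-1.563  0.015 -1.566] F [0.8 0.3 0.3] w 0.0854 q [-0.75  0.3   1.52  0.02  1.33 -0.75] t 11.325
delta [ 0.0048  0.181  -0.0029] [-0.0075  0.0049 -0.0147] len 0.181
[[278. 203.]
 [278. 180.]
 [314. 203.]] [(0.79, array([171., 244., 272., 385.])), (0.72, array([133., 138., 199., 188.])), (0.66, array([243., 153., 316., 239.]))]
```

View pics/w3.png

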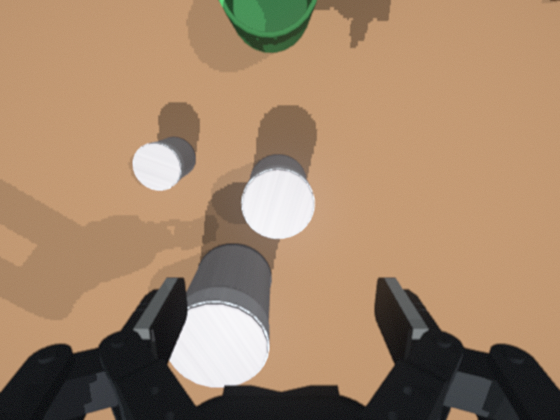

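>>> {"name": "drive_tool", "arguments": {
  "commands": "0.003 0.04 -0.002 0 0 -0.015; 0.002 0.05 -0.001 0 0 0; 0 0.05 0 0 0 0; 0 0.032 0 0 0 0; 0 0.012 0 0 0 0"
}}

```text
t: 12.05
eef_pos: [0.5306, -0.3938, 0.0593]
eef_rot: [-1.567, 0.003, -1.567]
contact_force: [0.9, -0.4, -0.0]
width: 0.0853
```

>>> {"name": "drive_tool", "arguments": {
  "commands": "0 0 0 0 0 0; 0 0 0 0 0 0; 0 0 0 0 0 0; 0 0 0 0 0 0; 0 0 0 0 0 0",
  "jaw": 1
}}

```text
t: 12.68
eef_pos: [0.5328, -0.3958, 0.0637]
eef_rot: [-1.561, -0.002, -1.567]
contact_force: [0.1, 0.5, 3.2]
width: 0.063
```

>>> {"name": "drive_tool", "arguments": {
  "commands": "0 -0.02 0 0 0 0; 0 -0.05 0 0 0 0; 0 -0.06 0 0 0 0; 0 -0.06 0 0 0 0; 0 -0.06 0 0 0 0"
}}

```text
t: 13.3
eef_pos: [0.5296, -0.3946, 0.3147]
eef_rot: [-1.563, -0.0, -1.567]
contact_force: [0.7, -0.7, -2.0]
width: 0.0629
```

```bash
python3 plan.py .581 .062 .36 0 -1.60
python3 - <<'E'
from h import *
p=snap('side');save(p,'s4')
E
```

```text
pos [ 0.5296 -0.3946  0.3147] rot [-1.563 -0.    -1.567] F [ 0.7 -0.7 -2. ] w 0.0629 q [-0.75  0.25  1.46  0.01  1.43 -0.75] t 13.3
delta [-0.4564 -0.0449  0.0535] [-0.0078  0.0329  0.    ] len 0.462
```

View pics/s4.png

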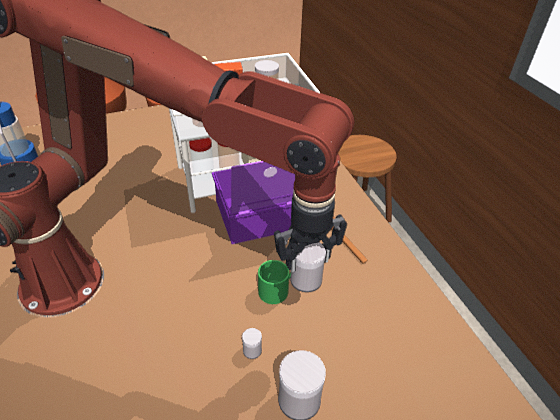

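>>> {"name": "drive_tool", "arguments": {
  "commands": "-0.04 -0.03 0.01 0 0.03 0; -0.05 -0.03 0.01 0 0 0; -0.055 -0.03 0.01 0 0 0; -0.055 0 0.01 0 0 0; -0.045 0 0.01 0 0 0"
}}

```text
t: 13.98
eef_pos: [0.5844, -0.1498, 0.4032]
eef_rot: [-1.562, -0.0, -1.596]
contact_force: [0.0, 0.1, -3.1]
width: 0.0631
```

```bash
python3 plan.py .581 .062 .40 0 -1.60
python3 - <<'E'
from h import *
p=snap('side')
c,s=np.cos(-.03),np.sin(-.03)
for a in(1.2,1.4,1.6,1.75):
    y,z=-.094+.144*np.cos(a)-.002*np.sin(a),.118+.144*np.sin(a)+.002*np.cos(a)
    print(a,proj(p,[.581-s*y,.08+c*y,z]).round(1))
im=p['pixels'][140:200,230:300].astype(int);b=((im[...,1]>165)&(im[...,2]>165)).astype(np.uint8)
k,l,st,ce=cv2.connectedComponentsWithStats(b);print([(st[i,4],ce[i]+[230,140]) for i in range(1,k) if st[i,4]>10]);save(p,'s5')
E
```

```text
pos [ 0.5844 -0.1498  0.4032] rot [-1.562 -0.    -1.596] F [ 0.   0.1 -3.1] w 0.0631 q [-0.37  0.09  1.48  0.    1.57 -0.34] t 13.975
delta [-0.2116  0.0031 -0.0088] [-0.0092  0.0036  0.    ] len 0.212
1.2 [[261. 157.]]
1.4 [[264.1 160.7]]
1.6 [[267.4 166.5]]
1.75 [[269.9 172.1]]
[(np.int32(207), array([289.87439614, 145.25120773])), (np.int32(67), array([266.50746269, 154.73134328])), (np.int32(34), array([240.32352941, 159.20588235]))]
```

>>> {"name": "drive_tool", "arguments": {
  "commands": "-0.04 0 -0.004 0 0 0; -0.055 0 -0.004 0 0 0; -0.055 0 0 0 0 0; -0.042 0 0 0 0 0; -0.02 0 0 0 0 0"
}}

```text
t: 14.65
eef_pos: [0.5814, 0.0621, 0.4021]
eef_rot: [-1.563, 0.0, -1.595]
contact_force: [-0.6, 0.1, -2.2]
width: 0.0625
```

```bash
python3 plan.py .581 .062 .07 0 -1.60
python3 - <<'E'
from h import *
p=snap('scene');save(p,'c6')
E
```

```text
pos [0.5814 0.0621 0.4021] rot [-1.563  0.    -1.595] F [-0.6  0.1 -2.2] w 0.0625 q [-0.01  0.05  1.52  0.    1.56  0.01] t 14.65
delta [ 2.000e-04  3.321e-01 -2.900e-03] [-0.0074  0.0053 -0.0003] len 0.332
```

View pics/c6.png

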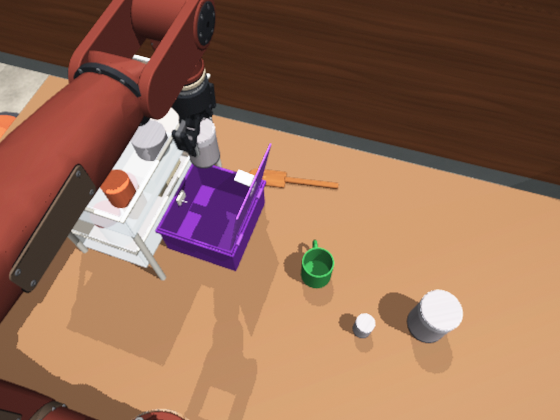

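Run:
```python
from h import *
p=snap('scene');q=snap('side')
for X in ([.58,.06,.5],[.58,.06,.6],[.58,.06,.65],[.58,.0,.6],[.58,.12,.6],[.35,.0,.75],[.35,.06,.75],[.35,-.06,.75],[.35,.12,.75]):
    print(X,proj(p,X).round(),proj(q,X).round())
im=np.hstack([cv2.cvtColor(q['pixels'],cv2.COLOR_RGB2BGR)[:260,:400]]);cv2.imwrite('pics/s7.png',cv2.resize(im,None,fx=2,fy=2))
```

```text
[0.58, 0.06, 0.5] [[192. 104.]] [[257.  67.]]
[0.58, 0.06, 0.6] [[182.  62.]] [[257.  25.]]
[0.58, 0.06, 0.65] [[175.  37.]] [[257.   2.]]
[0.58, 0.0, 0.6] [[216.  70.]] [[266.  36.]]
[0.58, 0.12, 0.6] [[148.  54.]] [[249.  16.]]
[0.35, 0.0, 0.75] [[119. 113.]] [[146. -31.]]
[0.35, 0.06, 0.75] [[ 69. 100.]] [[141. -40.]]
[0.35, -0.06, 0.75] [[171. 126.]] [[151. -21.]]
[0.35, 0.12, 0.75] [[21. 88.]] [[136. -48.]]
```

View pics/s7.png

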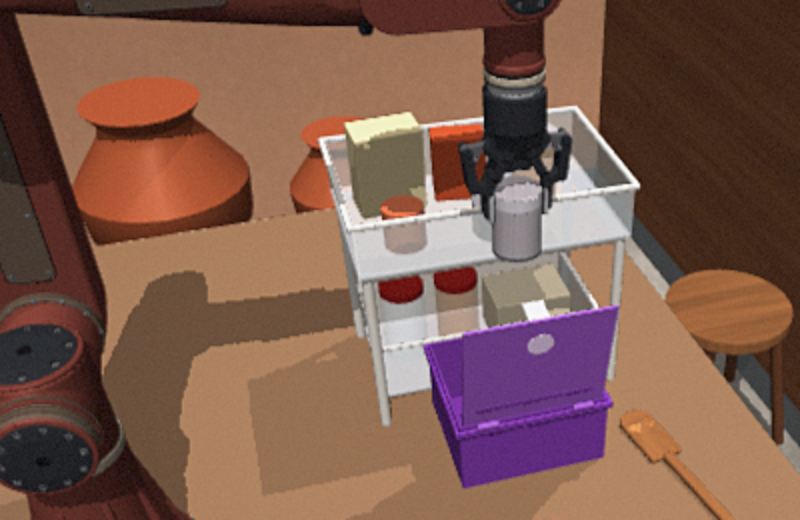

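>>> {"name": "drive_tool", "arguments": {
  "commands": "0.002 0.04 -0.001 0 0 0; 0.002 0.055 -0.001 0 0 0; 0.002 0.055 -0.001 0 0 0; 0 0.055 0 0 0 0; 0 0.035 0 0 0 0"
}}

```text
t: 15.42
eef_pos: [0.5789, 0.052, 0.1586]
eef_rot: [-1.568, -0.001, -1.599]
contact_force: [0.7, 0.8, -2.6]
width: 0.0629
```

>>> {"name": "drive_tool", "arguments": {
  "commands": "0 0.025 0 0 0 0; 0 0.02 0 0 0 0; 0 0.015 0 0 0 0; 0 0.01 0 0 0 0; 0 0.006 0 0 0 0"
}}

```text
t: 16.05
eef_pos: [0.5817, 0.0541, 0.0861]
eef_rot: [-1.562, 0.0, -1.597]
contact_force: [-0.2, -0.9, -2.1]
width: 0.063
```

>>> {"name": "drive_tool", "arguments": {
  "commands": "0 0.008 0 0 0 0; 0 0.005 0 0 0 0; 0 0.003 0 0 0 0; 0 0.002 0 0 0 0; 0 0 0 0 0 0"
}}

```text
t: 16.68
eef_pos: [0.5815, 0.0542, 0.0681]
eef_rot: [-1.563, 0.0, -1.597]
contact_force: [-0.5, 0.2, -2.6]
width: 0.063
```

>>> {"name": "drive_tool", "arguments": {
  "commands": "0 0.0015 0 0 0 0; 0 0.0015 0 0 0 0; 0 0 0 0 0 0; 0 0 0 0 0 0; 0 0 0 0 0 0"
}}

```text
t: 17.3
eef_pos: [0.582, 0.0542, 0.0676]
eef_rot: [-1.563, 0.0, -1.597]
contact_force: [-4.3, -0.5, 8.5]
width: 0.0631
```

>>> {"name": "drive_tool", "arguments": {
  "commands": "0 -0.0015 0 0 0 0; 0 0 0 0 0 0; 0 0 0 0 0 0; 0 0 0 0 0 0; 0 0 0 0 0 0"
}}

```text
t: 17.92
eef_pos: [0.5819, 0.0542, 0.0676]
eef_rot: [-1.563, 0.0, -1.597]
contact_force: [-2.3, 0.9, 6.1]
width: 0.063
```

>>> {"name": "drive_tool", "arguments": {
  "commands": "0 0 0 0 0 0; 0 0 0 0 0 0; 0 0 0 0 0 0; 0 0 0 0 0 0; 0 0 0 0 0 0",
  "jaw": 0
}}

```text
t: 18.55
eef_pos: [0.5815, 0.0542, 0.0666]
eef_rot: [-1.563, 0.0, -1.597]
contact_force: [-0.8, 0.4, 0.3]
width: 0.0852
```

>>> {"name": "drive_tool", "arguments": {
  "commands": "0 -0.02 0 0 0 0; 0 -0.05 0 0 0 0; 0 -0.06 0 0 0 0; 0 -0.06 0 0 0 0; 0 -0.06 0 0 0 0"
}}

```text
t: 19.18
eef_pos: [0.5793, 0.0542, 0.3205]
eef_rot: [-1.561, 0.0, -1.597]
contact_force: [-0.5, -1.2, 0.2]
width: 0.0853
```

>>> {"name": "drive_tool", "arguments": {
  "commands": "0 -0.06 0 0 0 0; 0 -0.01 0 0 0 0; 0.05 0 0 0 0 0; 0.055 0 0 0 0 0; 0.055 0 0 0 0 0",
  "jaw": 1
}}

```text
t: 19.8
eef_pos: [0.5741, -0.1068, 0.3866]
eef_rot: [-1.563, 0.0, -1.596]
contact_force: [0.5, -0.5, 0.5]
width: 0.0
```

```bash
python3 plan.py .583 -.15 .4 0 -1.6
python3 - <<'E'
from h import *
p=snap('scene');save(p,'c8')
E
```

```text
pos [ 0.5741 -0.1068  0.3866] rot [-1.563  0.    -1.596] F [ 0.5 -0.5  0.5] w 0.0 q [-0.31  0.05  1.55  0.    1.54 -0.28] t 19.8
delta [ 0.043  -0.0133  0.0101] [-0.0075  0.0038 -0.0002] len 0.046
```

View pics/c8.png

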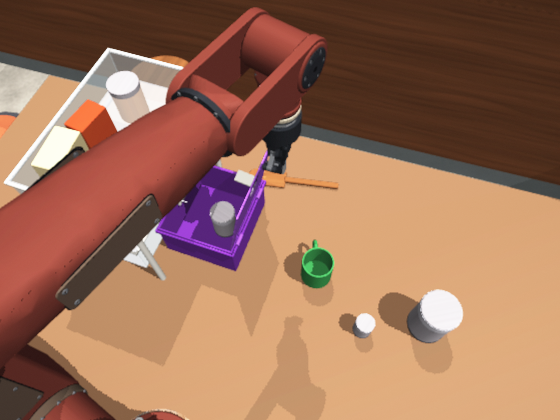

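>>> {"name": "drive_tool", "arguments": {
  "commands": "0.05 0 0.002 0 0 0.15; 0.05 0 0.003 0 0 0.15; 0 0 0 0 0 0.155; 0 0 0 0 0 0.155; 0 0 0 0 0 0"
}}

```text
t: 20.48
eef_pos: [0.5762, -0.2069, 0.3762]
eef_rot: [-1.567, 0.612, -1.598]
contact_force: [-0.6, 0.9, -0.7]
width: -0.0001
```

```bash
cat > close.py <<'E'
from h import *
s=ctrl.get_state();Rc=R.from_euler('xyz',s['eef_rot']);yw=-.03
a=Rc.apply([0,1,0]);e=Rc.apply([1,0,0]);print('pos',s['eef_pos'].round(4),'a',a.round(3),'e',e.round(3),'F',s['contact_force'].round(1),'q',s['q'].round(2),s['t'])
Rz=R.from_euler('z',yw)
# correct yaw of bin: centre so that mark is at (.583,.131)
B=np.array([.583,.131,0])-Rz.apply([0,.05,0])
def tcp(th,rho=.146,gap=0):
    r=Rz.apply([0,np.cos(th),np.sin(th)]);n=Rz.apply([0,-np.sin(th),np.cos(th)])
    return B+Rz.apply([0,-.094,.118])+rho*r+(.002+gap+.011*abs(e@n))*n-.019*a
prev=s['eef_pos']
for th,g in[(1.75,.03),(1.75,0)]+[(t,0) for t in(1.6,1.45,1.3,1.15,1.0,.85,.7,.55,.4,.3,.2,.12,.06,.0,-.045)]:
    p=tcp(th,gap=g);print(th,g,p.round(4),'d',Rc.inv().apply(p-prev).round(4));prev=p
E
python3 close.py
```

```text
pos [ 0.5762 -0.2069  0.3762] a [ 0.019  0.574 -0.819] e [-0.023 -0.818 -0.574] F [-0.6  0.9 -0.7] q [-0.68  0.29  1.39  0.49  1.83 -0.61] 20.475
1.75 0.03 [ 0.5763 -0.0911  0.2697] d [-0.0336  0.1536 -0.0036]
1.75 0 [ 0.5772 -0.0616  0.2751] d [-0.0272  0.0126  0.    ]
1.6 0 [ 0.5779 -0.0393  0.2792] d [-0.0207  0.0095  0.    ]
1.45 0 [ 0.5785 -0.0164  0.2797] d [-0.0191  0.0127  0.    ]
1.3 0 [0.5792 0.0065 0.2766] d [-0.017   0.0157  0.    ]
1.15 0 [0.5799 0.0288 0.2699] d [-0.0144  0.0183 -0.    ]
1.0 0 [0.5805 0.0498 0.2597] d [-0.0114  0.0204 -0.    ]
0.85 0 [0.5811 0.069  0.2463] d [-0.008   0.0221 -0.    ]
0.7 0 [0.5816 0.0859 0.2299] d [-0.0044  0.0231 -0.    ]
0.55 0 [0.582  0.0992 0.2122] d [-0.0007  0.0222 -0.    ]
0.4 0 [0.5823 0.1089 0.1944] d [ 0.0022  0.0201 -0.    ]
0.3 0 [0.5825 0.114  0.1818] d [ 0.003   0.0132 -0.    ]
0.2 0 [0.5826 0.1179 0.1688] d [ 0.0043  0.0129 -0.    ]
0.12 0 [0.5826 0.1202 0.1582] d [ 0.0043  0.01   -0.    ]
0.06 0 [0.5827 0.1214 0.1501] d [ 0.0037  0.0073 -0.    ]
0.0 0 [0.5827 0.1221 0.1419] d [ 0.0041  0.0071 -0.    ]
-0.045 0 [0.5827 0.1223 0.1357] d [ 0.0033  0.0052 -0.    ]
```

>>> {"name": "drive_tool", "arguments": {
  "commands": "0 0.05 -0.003 0 0 0; -0.01 0.055 0 0 0 0; -0.024 0.049 0 0 0 0; 0 0 0 0 0 0; -0.02 0.01 0 0 0 0"
}}

```text
t: 21.1
eef_pos: [0.5793, -0.0667, 0.2769]
eef_rot: [-1.559, 0.608, -1.591]
contact_force: [0.7, 0.6, 0.7]
width: -0.0002
```

>>> {"name": "drive_tool", "arguments": {
  "commands": "-0.007 0.003 0 0 0 0; -0.01 0.005 0 0 0 0; -0.011 0.005 0 0 0 0; -0.01 0.006 0 0 0 0; -0.009 0.006 0 0 0 0"
}}

```text
t: 21.72
eef_pos: [0.5801, -0.0137, 0.2819]
eef_rot: [-1.562, 0.61, -1.592]
contact_force: [0.6, -3.0, -1.6]
width: 0.0003
```

```bash
python3 close.py | head -1
python3 - <<'E'
from h import *
p=snap('side');save(p,'s9')
E
```

```text
pos [ 0.5801 -0.0137  0.2819] a [ 0.021  0.572 -0.82 ] e [-0.017 -0.82  -0.573] F [ 0.6 -3.  -1.6] q [-0.42  0.18  1.69  0.56  1.53 -0.49] 21.725
```

View pics/s9.png

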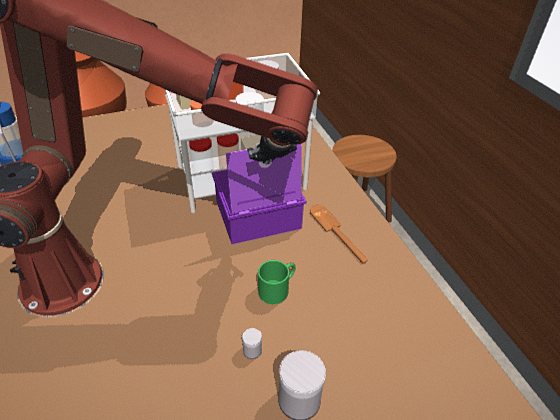

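>>> {"name": "drive_tool", "arguments": {
  "commands": "-0.009 0.0085 0 0 0 0; -0.008 0.009 0 0 0 0; -0.0075 0.009 0 0 0 0; -0.007 0.0095 0 0 0 0; -0.006 0.01 0 0 0 0"
}}

```text
t: 22.4
eef_pos: [0.5816, 0.0435, 0.2654]
eef_rot: [-1.562, 0.61, -1.592]
contact_force: [0.5, -4.0, 0.4]
width: 0.0004
```

>>> {"name": "drive_tool", "arguments": {
  "commands": "-0.0055 0.0105 0 0 0 0; -0.0045 0.011 0 0 0 0; -0.0035 0.0115 0 0 0 0; -0.0025 0.0115 0 0 0 0; -0.0018 0.0115 0 0 0 0"
}}

```text
t: 23.02
eef_pos: [0.5832, 0.0901, 0.2297]
eef_rot: [-1.561, 0.61, -1.592]
contact_force: [-0.7, -3.1, 1.8]
width: -0.0005
```

```bash
python3 close.py|head -1;python3 plan.py .5823 .1089 .1944 35 -1.6|tail -1
python3 - <<'E'
from h import *
s=ctrl.get_state();Rc=R.from_euler('xyz',s['eef_rot']);print(Rc.inv().apply(np.array([.5823,.1089,.1944])-s['eef_pos']))
E
```

```text
pos [0.5832 0.0901 0.2297] a [ 0.021  0.573 -0.819] e [-0.017 -0.819 -0.573] F [-0.7 -3.1  1.8] q [-0.25  0.2   1.78  0.61  1.36 -0.42] 23.025
delta [ 0.0049  0.0397 -0.0017] [ 0.5849 -0.1812 -0.5924] len 0.04
[ 0.0048595   0.03970491 -0.00170129]
```

>>> {"name": "drive_tool", "arguments": {
  "commands": "0.001 0.01 0 0 0 0; 0.001 0.01 0 0 0 0; 0.001 0.01 0 0 0 0; 0.0015 0.0095 0 0 0 0; 0.0015 0.007 0 0 0 0"
}}

```text
t: 23.65
eef_pos: [0.5841, 0.1117, 0.1882]
eef_rot: [-1.561, 0.611, -1.592]
contact_force: [0.1, 1.6, 3.6]
width: 0.0
```

>>> {"name": "drive_tool", "arguments": {
  "commands": "0.0015 0.006 0 0 0 0; 0.002 0.0065 0 0 0 0; 0.002 0.0065 0 0 0 0; 0.0022 0.005 0 0 0 0; 0.0022 0.005 0 0 0 0"
}}

```text
t: 24.28
eef_pos: [0.5844, 0.1195, 0.1587]
eef_rot: [-1.562, 0.61, -1.592]
contact_force: [-1.0, -0.8, 2.8]
width: 0.0
```

Run:
```python
from h import *
s=ctrl.get_state();Rc=R.from_euler('xyz',s['eef_rot']);print(s['eef_pos'],s['contact_force'],Rc.inv().apply(np.array([.583,.1221,.1419])-s['eef_pos']))
p=snap('side');cv2.imwrite('pics/s10.png',cv2.resize(cv2.cvtColor(p['pixels'],cv2.COLOR_RGB2BGR)[40:260,130:400],None,fx=2.5,fy=2.5))
```

```text
[0.58443844 0.11954344 0.1587255 ] [-0.987746   -0.76125905  2.82378294] [ 0.00756198  0.01522669 -0.00163309]
```

View pics/s10.png

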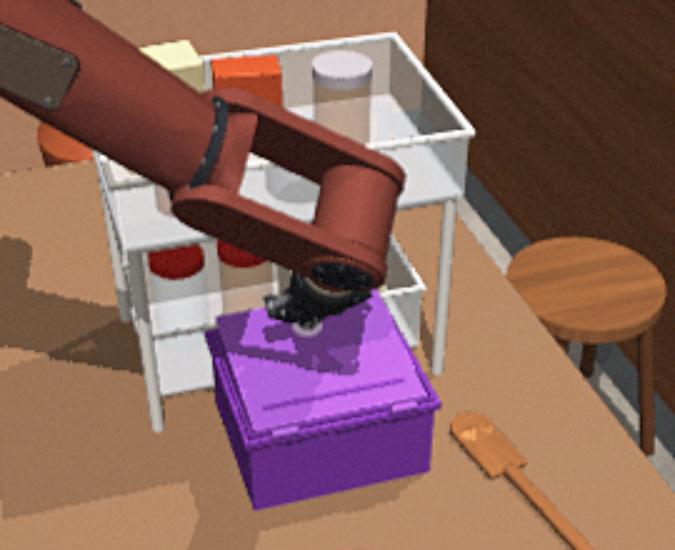

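>>> {"name": "drive_tool", "arguments": {
  "commands": "0.002 0.004 0 0 0 0; 0.002 0.004 0 0 0 0; 0.0017 0.0035 0 0 0 0; 0.0017 0.0035 0 0 0 0; 0.001 0.002 0 0 0 0"
}}

```text
t: 24.95
eef_pos: [0.5848, 0.1224, 0.1402]
eef_rot: [-1.561, 0.61, -1.592]
contact_force: [0.0, -1.5, 3.3]
width: -0.0004
```

>>> {"name": "drive_tool", "arguments": {
  "commands": "0.0008 0.0012 0 0 0 0; 0.0008 0.0012 0 0 0 0; 0.0008 0.0012 0 0 0 0; 0.0006 0.0008 0 0 0 0; 0 0 0 0 0 0"
}}

```text
t: 25.58
eef_pos: [0.5848, 0.1226, 0.1351]
eef_rot: [-1.561, 0.61, -1.592]
contact_force: [-0.4, -1.9, 3.0]
width: -0.0002
```

>>> {"name": "drive_tool", "arguments": {
  "commands": "0.0008 0.0012 0 0 0 0; 0.0006 0.0008 0 0 0 0; 0.0006 0.0008 0 0 0 0; 0 0 0 0 0 0; 0 0 0 0 0 0"
}}

```text
t: 26.2
eef_pos: [0.585, 0.1226, 0.1331]
eef_rot: [-1.561, 0.611, -1.591]
contact_force: [-2.8, -4.3, 9.3]
width: 0.0001
```

>>> {"name": "drive_tool", "arguments": {
  "commands": "0.0007 0.001 0 0 0 0; 0 0 0 0 0 0; 0 0 0 0 0 0; 0 0 0 0 0 0; 0 0 0 0 0 0"
}}

```text
t: 26.82
eef_pos: [0.5851, 0.1226, 0.133]
eef_rot: [-1.561, 0.612, -1.59]
contact_force: [-5.2, -5.0, 12.7]
width: 0.0
```

>>> {"name": "drive_tool", "arguments": {
  "commands": "-0.0012 -0.0016 0 0 0 0; -0.003 -0.004 0 0 0 0; -0.003 -0.005 0 0 0 0; 0 -0.01 0 0 0 0; 0 -0.02 0 0 0 0"
}}

```text
t: 27.45
eef_pos: [0.583, 0.1052, 0.1675]
eef_rot: [-1.565, 0.61, -1.593]
contact_force: [-1.7, -0.8, -0.3]
width: -0.0
```

>>> {"name": "drive_tool", "arguments": {
  "commands": "0 -0.04 0 0 0 0; 0 -0.06 0 0 0 0; 0 -0.06 0 0 0 0; 0 -0.06 0 0 0 0; 0 -0.04 0 0 0 0"
}}

```text
t: 28.08
eef_pos: [0.5787, -0.0461, 0.3851]
eef_rot: [-1.556, 0.608, -1.591]
contact_force: [1.7, 0.5, -0.6]
width: -0.0001
```

>>> {"name": "drive_tool", "arguments": {
  "commands": "0.03 -0.03 0 0 0 0; 0.05 -0.03 0 0 0 0; 0.05 0 0 0 0 0; 0.04 0 0 0 0 0; 0 0 0 0 0 0"
}}

```text
t: 28.7
eef_pos: [0.5728, -0.2197, 0.3304]
eef_rot: [-1.567, 0.612, -1.599]
contact_force: [-0.2, 1.0, -0.7]
width: -0.0
```

Run:
```python
from h import *
s=ctrl.get_state();print(s['eef_pos'],s['contact_force'],s['t'])
p=snap('side');q=snap('scene');w=snap('wrist')
def crop(p,a,b,c,d):return cv2.resize(cv2.cvtColor(p['pixels'],cv2.COLOR_RGB2BGR)[a:b,c:d],(400,300))
cv2.imwrite('pics/f.png',np.vstack([np.hstack([crop(p,140,260,190,350),crop(q,140,275,140,320)]),np.hstack([crop(w,0,420,0,560),crop(q,0,420,0,560)])]))
Rz=R.from_euler('z',-.03);B=np.array([.583,.131,0])-Rz.apply([0,.05,0]);g=lambda X:B+Rz.apply(X)
for n,im in(('side',p),('scene',q)):
    k,l,st,ce=cv2.connectedComponentsWithStats(((im['pixels'][...,1]>165)&(im['pixels'][...,2]>165)).astype(np.uint8))
    for th in(0,.1):
        e=proj(im,g([0,-.094+.144*np.cos(th),.120+.144*np.sin(th)]))[0];i=1+np.linalg.norm(ce[1:]-e,axis=1).argmin();print(n,th,e.round(1),ce[i].round(1),st[i,4])
for l,o in(('mug',(.529,-.217)),('paddle',(.7775,-.0625))):
  for im in(p,q):
    r=cut_out(l,im)
    if r: ys,xs=np.nonzero(r[0]['mask']);print(l,o,atz(im,xs.mean(),ys.mean(),.04 if l=='mug' else .012).round(3))
```

```text
[ 0.57283557 -0.21971814  0.33038019] [-0.19125438  0.9810474  -0.68565566] 28.7
side 0 [252.1 174.9] [252.3 174.3] 77
side 0.1 [252.1 171.3] [252.3 174.3] 77
scene 0 [193.1 198.4] [192.6 194.6] 53
scene 0.1 [192.3 195.7] [192.6 194.6] 53
mug (0.529, -0.217) [ 0.528 -0.214  0.04 ]
mug (0.529, -0.217) [ 0.521 -0.222  0.04 ]
paddle (0.7775, -0.0625) [ 0.777 -0.065  0.012]
paddle (0.7775, -0.0625) [0.779 0.036 0.012]
```

View pics/f.png

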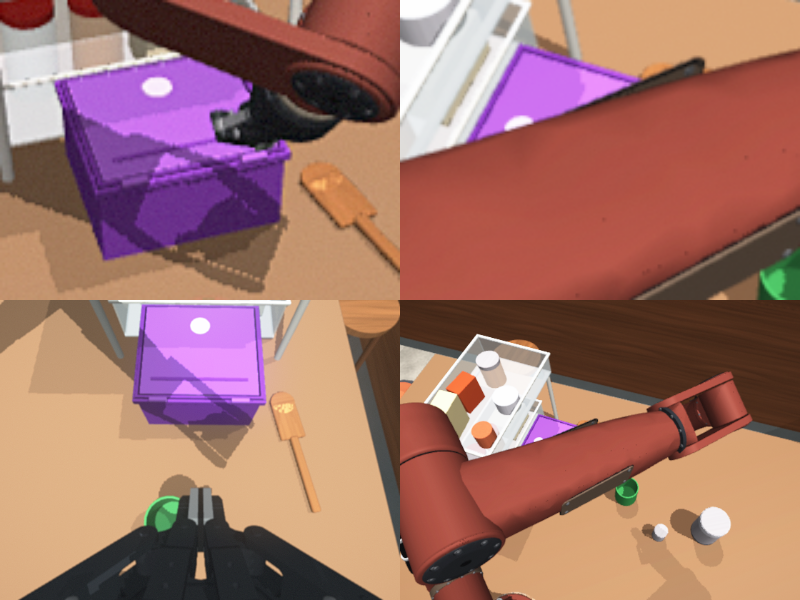

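>>> {"name": "drive_tool", "arguments": {
  "commands": "0 0 0 0 0 0; 0 0 0 0 0 0; 0 0 0 0 0 0; 0 0 0 0 0 0; 0 0 0 0 0 0"
}}

```text
t: 29.68
eef_pos: [0.5743, -0.2173, 0.3326]
eef_rot: [-1.562, 0.61, -1.592]
contact_force: [-0.2, -0.1, -0.1]
width: 0.0001
```

Run:
```python
from h import *
im=snap('side')
k,l,st,ce=cv2.connectedComponentsWithStats(((im['pixels'][...,1]>165)&(im['pixels'][...,2]>165)).astype(np.uint8))
i=1+np.linalg.norm(ce[1:]-[252,174],axis=1).argmin();print(ce[i],st[i,4],ctrl.get_state()['joint_vel'].round(3))
ok=np.linalg.norm(ce[i]-[252.4,174.1])<.7
if ok: print('hand in',ctrl.hand_in())
```

```text
[252.33766234 174.31168831] 77 [ 0.     0.     0.001 -0.    -0.     0.001]
the job is handed in; nothing more can be done
hand in None
```

The tin is inside the purple box, the flap is shut and stayed shut, and the job is handed in at about 30 s of the 64 s allowed.

- **Opening:** I pressed the mark with a 35° lean until the flap sat on its stop at about 15 N. The flap then sprang fully open, about 1.75 rad by its position in the picture.
- **Tin:** I took the 64 mm tin (63 mm measured between the fingers) and set it upright on the box floor. A picture with the flap still up showed it standing there. It can't be seen with the flap shut, so I did not check it again afterwards.
- **Closing:** I eased the flap down at about 1 rad/s or slower. I then pressed it onto its stop at about 13 N and let go.
- **Last checks:**
  - **Flap:** about 2 s and 3 s after letting go, the mark was at pixel (252.3, 174.3) in the side view. It was at (252.4, 174.1) before I started, so the flap is flush and latched.
  - **Mug and paddle:** in the side view both are within about 3 mm of where they started.
  - **Robot:** it is clear of everything, with a contact force of about 0 N.
- **Checks that disagreed:** in the scene view the arm hid part of the flap mark and the paddle. There the mark read about 4 px off, and the paddle read about 10 cm away from its side-view position. I put both down to the arm blocking the view.

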